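# Take the charged pack off the charger and put it away

## Robot

A 6-joint arm with a two-finger parallel gripper is mounted at the origin on the work surface. World frame = base frame: x ahead of the robot, y to its left, z up, the work surface at z = 0. Lengths are in m, angles in rad, forces in N, time in s.
With the tool pointing down it reaches from about 0.25 to 0.775 m from the base axis. Payload 4 kg.
Tool frame: the origin (TCP) lies on the centre line of the jaws, within the pads' length; the fingertips stand robot.tips_ahead ahead of it and the grasp point (between the pads) lies 8 mm behind it (robot.tips_ahead is the distance from the TCP to the fingertips, in m); z points along the fingers, y is the line along which they close (so a half turn about z gives the same grasp; the last joint's range is limited). The gripper opens to 94 mm and grips with 3 to 60 N. Pads are 16 mm wide; open, the fingers measure 119 mm over their backs; the gripper's body (75 mm by 177 mm) begins 78 mm behind the grasp point.
Start: joints at [-1.219, 0.087, 1.371, -0, 1.684, -0.103], TCP at [0.242, -0.494, 0.217] pointing down, gripper open.
Joint ranges: [-3.1, 3.1], [-0.76, 2.03], [0.27, 2.55], [-1.08, 4.22], [0.17, 2.65], [-2.57, 2.57]. Speed limits (rad/s): [2.79, 2.79, 3.14, 3.14, 3.14, 3.14].

## Interface

Orientations are given as [roll, pitch, yaw] about the fixed x, y, z axes, in that order (R = Rz(yaw) Ry(pitch) Rx(roll)).
In Python, from bench import robot, snapshot, close_job, spotter gives the robot as it stands. The module is installed in compiled form; this text tells all that it offers.
- The arm moves only by the tool servo_tool, never from a script. Its argument "commands" is one flat list of numbers, 7 for each row, row after row: the shift along the tool's x, y, z in m, then the turn, a rotation vector about the tool's x, y, z in degrees, then the finger opening in m, from 0 to 0.094. In form: [x, y, z, ax, ay, az, grip, x, y, z, ax, ay, az, grip, ...]. A call has 1 to 10 rows; each row is the pose to reach, as a shift and turn from the pose commanded when the call began, along the tool's axes at that moment; what a row does not reach only later rows make up. A row lasts 1/8 s, in which the tool goes at most 62.5 mm and 10.7 degrees, less where a joint would pass 70% of its speed; a pose out of reach is approached as far as the arm can. A call with a gripper value outside its range is refused whole. The fingers move at their own pace and stop on an object; the grip force is fixed at half the most. Time passes only in rows, so rows that repeat a pose let the fingers close. It gives the time, the measured TCP pose, the force, the opening and the grip force at its end, in the units of the state.
- robot.get_obs(): the state, without advancing time (a new reading comes with each control period).
- snapshot(name): name is "scene" or "top" or "wrist"; returns a dict with "img" (400x640x3 uint8, blue, green, red), "camera_matrix" (3x3 intrinsics, pixels), "extrinsics" (4x4, takes a point from camera to world coordinates); the wrist camera has in their place "hand_eye" (4x4, takes a point from camera to tool coordinates, whose origin is the TCP and whose axes are the flange's). Camera axes: x right, y down, z forward; pixel columns grow to the right and rows downward; lengths in m; the calibration is good to about 2 mm. A picture is of the moment at which its call begins: read the wrist's pose just before it. There is no depth.
- close_job(): hands the job in; it is judged then, once.
Trained networks look in a picture, given as the dict that the camera call returned (one of the last four; its "shot" number tells which), for a name from the list of things; names that differ only in an ending like _2 or _b are one class to them, and where a whole thing is asked for, a point or a joint stands for the part that bears it (a point fixed in the world has none). Each returns a list of dicts, best first, with "conf" (0 to 1); they miss things now and then, are a little off and sometimes report something else, mostly with a low value. They report only what shows in the picture. A call takes as long as a camera call. They do not tell look-alikes from the thing itself.
- spotter.trace(name, picture): "region" (400x640 bool, what is visible of it) and "box" ([left, top, width, height] in pixels, round what is visible of it).
The state is a dict: "time": time; "joint_positions": joint angles; "qvel": joint speeds; "joint_torque": joint torques, N m; "tool_pos": TCP position; "ee_rot": TCP orientation; "wrist_force": force on the tool from outside, world axes, zero at the start; "wrist_torque": the same for the moment, N m; "width": finger opening in m; "finger_force": force on a finger pad.
Only numpy, scipy, OpenCV 4.12 (cv2) and the standard library are available. Lean on these libraries where they do the work, as an engineer would, in place of code of your own. Each camera call takes 0.05 s, during which the arm holds its last target. There are 200 camera calls.

## Task

The pack with the green lamp is charged: ease it out of its charger bay along its sloping slide until the catch lets go, without wrenching or prising it, set it down gently and flat on its foot in the empty side of the blue tool case, let go, and then lower the lid gently until it is fully shut. Leave the pack with the red lamp where it is in its bay, and do not disturb the motor or the bottle.

Things in the scene. Friction and masses are not known exactly. Their poses are not given: they have to be found in the camera images.
- pack_green: charged battery pack, black, yellow band, green lamp patch on top; 84 (own x) x 46 (y) x 50 high (z), 0.2 to 0.35 kg. Origin: centre of its underside. Above z = 12 a plain 84 x 46 block; below it a T-foot 76 long: neck 24 wide, then from z = 0 to 5 a flange 40 wide. In its bay it sits tilted, +x pointing up the slope away from the robot, z square to the slope
- pack_red: the same pack with a red lamp patch, in the other bay; must stay there
- charger: black two-bay charger, 100 x 235 in plan, about 75 high, fixed to the bench. Origin on the bench under its middle. Bay floors slope up towards its +x at 0.45 rad (26 degrees). Which pack is in which bay varies
- bay0 (a point): charger bay at the charger's y = -60: the middle of its floor, where a docked pack's origin lies (axes as the charger, not tilted). A T-slot closed at its low end, open at its high end: 60 long lips, their tops 10.5 above the bay floor, hold the flange down with 1.5 to 2 play, so a pack cannot be lifted, only slid up the slope along its own +x
- bay1 (a point): the same, at the charger's y = +60. In each bay sprung balls catch in the flange: they let go suddenly within 7 of travel at 10 to 15 N of straight pull, then the pack slides with little drag and is clear of the lips after 60. Pressing down, lifting, twisting or a hard squeeze (over some 40 N) binds it in the slot: pull squarely, giving way to what is felt
- case: blue open-topped tool case, 150 (own x) x 240 (y) x 70 high outside, walls and floor 5, fixed to the bench. Origin: centre of its underside. A cordless driver (up to 49 above the underside) lies in its -y side, from y = -92 to -48; the rest, y = -45 to +115, is empty and takes the pack flat on its foot, any way round
- case_lid (a joint): lid angle, rad: 0 shut, grows as it opens, to 1.9; starts 1.6 to 1.85. A 150 x 240 x 8 plate hinged along the case's far (+x) rim, hinge line at case x = +75, z = 70.5 at the plate's underside; open, it stands up from that rim. A stiff hinge holds it at any angle: 0.3 N m to move (2 to 4 N at its free edge)
- case_lid_handle (a point): grip point of the lid's black knob on its outer face: 120 from the hinge line, mid-width, 35 above the outer face; the knob is under 40 across and 45 high
- stepper: loose small motor, 42 x 42 x 41 block, black with a bright flange, shaft on top up to 63; origin at the centre of its underside; leave alone
- bottle: loose white bottle, 52 across, 120 high; origin at the centre of its underside; leave alone
Things that resemble listed ones, but are neither listed nor needed, are in the scene too. Leave any pink look-alike of the pack_green alone.

How it is judged:
On the way, in this order (a step that is already met when the one before it is completed fails the run):
1. the green-lamp pack is off the charger, at least 10 cm from where it was, with the lid still open (distance of pack_green from where it was at the start of the episode above 0.1 m and value of joint case_lid above 0.8 rad), for 0.1 s.
2. the green-lamp pack lies flat in the case, let go, with the lid still open (z of pack_green in the frame of case below 0.011 m and x of pack_green in the frame of case between -0.07 and 0.07 m and y of pack_green in the frame of case between -0.045 and 0.115 m and angle between pack_green's own z axis and vertical below 0.15 rad and contact force between the fingers and pack_green below 0.5 N and value of joint case_lid above 0.5 rad), for 0.2 s.
At the end, for the whole second after the job is handed in: The green-lamp pack lies on its foot on the floor of the case's empty side (within 6 mm of the floor, tilted less than 0.15 rad), at rest; the lid is shut (within 0.05 rad); the red-lamp pack is still in its bay (within 6 mm) (z of pack_green in the frame of case between 0 and 0.011 m and x of pack_green in the frame of case between -0.07 and 0.07 m and y of pack_green in the frame of case between -0.045 and 0.115 m and angle between pack_green's own z axis and vertical below 0.15 rad and linear speed of pack_green below 0.02 m/s and value of joint case_lid below 0.05 rad and distance of pack_red from where it was at the start of the episode below 0.006 m); the robot touches nothing.
It fails at once if the green-lamp pack is wrenched against the charger (over 55 N in all) (contact force between pack_green and charger above 55 N).
It fails at once if the red-lamp pack is shifted more than 6 mm (distance of pack_red from where it was at the start of the episode above 0.006 m).
It fails at once if the motor or the bottle is moved more than 25 mm, or the bottle is tipped (distance of any of stepper, bottle from where it was at the start of the episode above 0.025 m or angle between bottle's own z axis and vertical above 0.5 rad).
It fails at once if the green-lamp pack is dropped or thrown into the case (faster than 0.7 m/s there) (horizontal distance between pack_green and case below 0.13 m and height (world z) of pack_green below 0.08 m and linear speed of pack_green above 0.7 m/s).
It fails at once if the lid is slammed (closing faster than 3 rad/s) (velocity of joint case_lid below -3 rad/s).
It also fails if it takes over 70 s, if anything falls off the work surface, if the arm or the gripper's body presses on something with over 40 N, if the wrist force passes 120 N, or if a joint passes its speed limit or range.

## Working session

There is one attempt and no reset: what is moved stays moved. The work goes in short steps, Python scripts to look and compute and a tool call to move; the robot and the scene stay as the last step left them, time stands still between calls to the robot, and variables do not carry over. Pictures are saved under pics/ and viewed, at most 10 in all, crops included, and the job is handed in when it is done.

Besides the shell and the picture viewer there is one more tool, called after "Call:" as name(argument=value, ...), one argument or row to a line, values as JSON. servo_tool: Moves the arm, as the interface text tells. Its arguments: {"type":"object","properties":{"commands":{"type":"array","items":{"type":"number"}}},"required":["commands"]}

```bash
mkdir -p pics; cat > h.py <<'E'
import numpy as np,cv2
from bench import robot,snapshot,close_job,spotter
from scipy.spatial.transform import Rotation as R
def px(s,P):
    P=np.atleast_2d(P); E=np.linalg.inv(s["extrinsics"]); c=P@E[:3,:3].T+E[:3,3]; u=c@s["camera_matrix"].T; return u[:,:2]/u[:,2:]
def onplane(s,uv,z):
    E=s["extrinsics"]; d=E[:3,:3]@np.linalg.inv(s["camera_matrix"])@np.array([uv[0],uv[1],1.]); o=E[:3,3]; return o+d*(z-o[2])/d[2]
E
python3 - <<'E'
from h import *
print(robot.get_obs(), robot.tips_ahead)
for n in ("scene","top"):
    s=snapshot(n); cv2.imwrite(f"pics/{n}0.png",s["img"]); np.savez(f"{n}0.npz",**{k:v for k,v in s.items() if k!='shot'})
    print(n,s["camera_matrix"].tolist(),s["extrinsics"].round(4).tolist())
    for k in ("pack_green","pack_red","charger","case","case_lid","case_lid_handle","stepper","bottle"):
        for d in spotter.trace(k,s)[:3]:
            m=d["region"]; ys,xs=np.nonzero(m)
            r=cv2.minAreaRect(np.c_[xs,ys].astype(np.float32)) if len(xs) else None
            print(k,round(d["conf"],2),d["box"],len(xs),r)
E
```

```text
{'time': 0.0, 'joint_positions': array([-1.21911745e+00,  8.79039861e-02,  1.37223382e+00, -8.29204216e-06,
        1.68358517e+00, -1.03108897e-01]), 'qvel': array([ 0.00069045, -0.00103483, -0.0004636 , -0.00069926, -0.00021074,
        0.00055037]), 'joint_torque': array([ 2.62908788e-04, -3.40176344e+01, -3.02428079e+01,  7.18722981e-02,
        3.29795096e-02, -1.74282577e-04]), 'tool_pos': array([ 0.24140851, -0.49361016,  0.21534239]), 'ee_rot': array([-3.13947279e+00, -2.11068692e-04,  4.54786626e-01]), 'wrist_force': array([0.00528875, 0.42301809, 0.0827527 ]), 'wrist_torque': array([ 0.00973346,  0.00303751, -0.04967125]), 'finger_force': 0.0, 'width': 0.09409988507443712} 0.011
scene [[488.8062091143758, 0.0, 319.35575339338106], [0.0, 488.8062091143758, 202.10058952728238], [0.0, 0.0, 1.0]] [[-0.7531, 0.4504, -0.4796, 1.0063], [0.6578, 0.5024, -0.5611, 0.5729], [-0.0118, -0.738, -0.6747, 0.7437], [0.0, 0.0, 0.0, 1.0]]
pack_green 0.9 [284.5, 210.0, 44.4, 39.0] 1237 ((306.1540222167969, 227.27806091308594), (31.369789123535156, 45.3470573425293), 55.304847717285156)
pack_gr
[... 2140 characters left out ...]
.5384826660156, 194.3076934814453), (164.36610412597656, 136.7030792236328), 20.772254943847656)
case_lid 0.87 [407.1, 124.2, 164.0, 70.8] 5719 ((492.0634765625, 158.7471923828125), (160.4087371826172, 58.9439582824707), 19.29004669189453)
case_lid 0.69 [230.9, 209.3, 29.0, 51.9] 1240 ((242.0, 234.0), (48.0, 26.0), 90.0)
case_lid_handle 0.95 [407.1, 128.5, 165.5, 71.6] 5812 ((492.6341552734375, 159.01907348632812), (161.0009765625, 59.07841491699219), 19.397811889648438)
stepper 0.6 [328.8, 277.4, 23.1, 24.5] 471 ((339.5384521484375, 288.30767822265625), (23.297409057617188, 21.07860565185547), 56.30992889404297)
bottle 0.98 [289.5, 109.8, 22.7, 28.8] 697 ((301.5, 124.5), (33.0, 25.0), 90.0)
```

```bash
python3 - <<'E'
import cv2
a=cv2.imread("pics/top0.png")[90:350,120:600]; cv2.imwrite("pics/topc.png",cv2.resize(a,(800,433),interpolation=cv2.INTER_CUBIC))
a=cv2.imread("pics/scene0.png")[60:350,140:480]; cv2.imwrite("pics/scenec.png",cv2.resize(a,(700,597),interpolation=cv2.INTER_CUBIC))
E
```

```text
(no output)
```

View pics/topc.png

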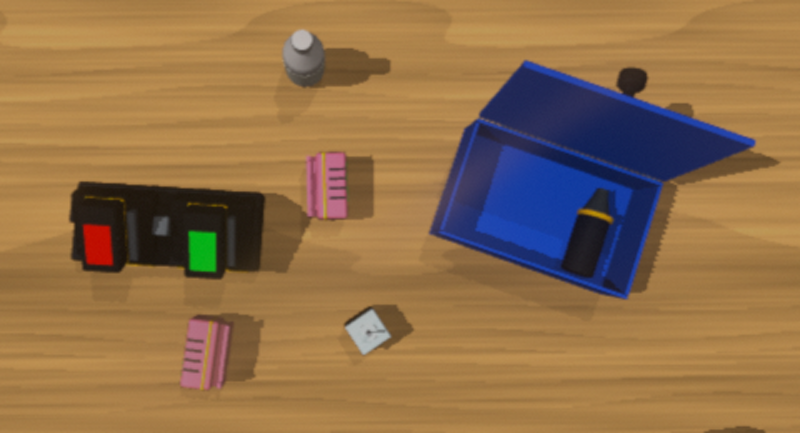

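View pics/scenec.png

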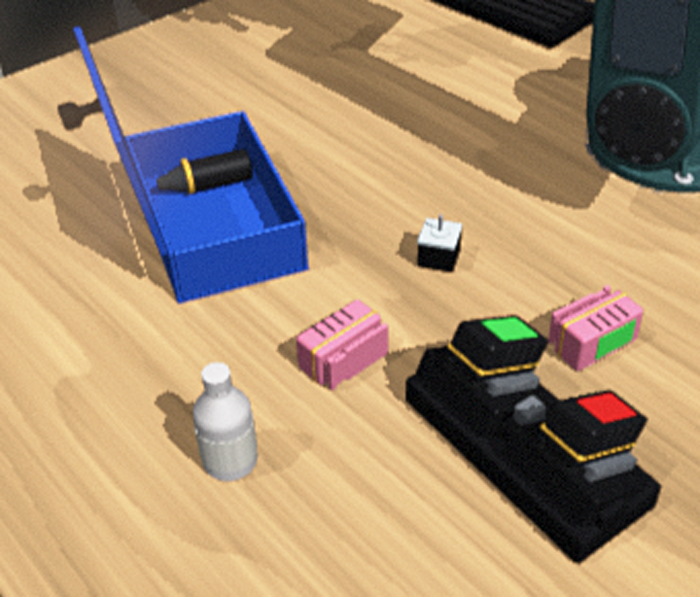

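The top view shows the charger on the left: red at crop (98,243), green at (202,250), so green is bay0. The case with its lid open is on the right, driver at (590,230). The pink decoys, bottle and motor are clear of all of these. Next I triangulate.

```bash
python3 - <<'E'
from h import *
from scipy.optimize import least_squares
S={n:dict(np.load(f"{n}0.npz")) for n in("scene","top")}
def lamp(n,c):
    im=S[n]["img"].astype(int); b,g,r=im[...,0],im[...,1],im[...,2]
    m=(r>150)&(g<60)&(b<60) if c=='r' else (g>120)&(r<80)&(b<80)
    k,l,st,ce=cv2.connectedComponentsWithStats(m.astype(np.uint8))
    out=[]
    for i in range(1,k):
        if st[i,4]>40:
            ys,xs=np.nonzero(l==i); q=cv2.minAreaRect(np.c_[xs,ys].astype(np.float32)); out.append((ce[i].round(1),st[i,4],cv2.boxPoints(q).round(1).tolist()))
    return out
L={}
for c in 'gr':
    for n in S: L[n,c]=lamp(n,c); print(n,c,L[n,c])
def tri(uvs):
    f=lambda P:np.concatenate([(px(S[n],P)[0]-uv) for n,uv in uvs.items()])
    r=least_squares(f,[.45,.1,.1]); return r.x,r.fun
P={}
for c in 'gr':
    big={n:min(L[n,c],key=lambda o:abs(o[0][0]-({'top':241,'scene':388} if c=='g' else {'top':179,'scene':436})[n]))[0] for n in S}
    P[c],e=tri(big); print(c,P[c].round(4),e.round(2))
d=P['r']-P['g']; print("sep",np.linalg.norm(d),d, "yaw",np.arctan2(-d[0],d[1]))
# case rim in top
t=S['top']; C=[onplane(t,(120+u*.6,90+v*.6),.07)[:2] for u,v in((432,235),(627,297),(660,180),(472,122))]
print("case rim",np.round(C,3).tolist(),np.mean(C,0), "len",[round(np.linalg.norm(C[i]-C[i-1]),3) for i in range(4)])
# knob 3D
print("knob",tri({'top':(120+632*.6,90+78*.6),'scene':(140+75*340/700,60+116*290/597)}))
print("lid edge corner L",tri({'top':(120+526*.6,90+63*.6),'scene':(140+0,60)}) )
for k,uv in dict(b=(301,124),st=(339,288)).items(): print(k,onplane(t,uv,.05))
E
```

```text
scene g [(array([438.1, 224.9]), np.int32(128), [[426.1000061035156, 227.6999969482422], [446.70001220703125, 216.39999389648438], [449.79998779296875, 222.1999969482422], [429.20001220703125, 233.39999389648438]])]
top g [(array([240.9, 240.6]), np.int32(352), [[233.0, 229.0], [248.0, 229.0], [248.0, 252.0], [233.0, 252.0]])]
scene r [(array([434.5, 257.6]), np.int32(237), [[420.29998779296875, 254.89999389648438], [428.70001220703125, 244.39999389648438], [448.6000061035156, 260.29998779296875], [440.20001220703125, 270.79998779296875]])]
top r [(array([178.3, 236.6]), np.int32(346), [[169.8000030517578, 225.10000610351562], [184.6999969482422, 223.89999389648438], [186.6999969482422, 247.89999389648438], [171.8000030517578, 249.1999969482422]])]
g [0.4481 0.1955 0.0788] [-24.01   3.39 -16.96  17.7 ]
r [0.492  0.2775 0.0986] [ 0.48 -0.08  0.37 -0.38]
sep 0.09512356107863537 [0.04393191 0.0820156  0.01979697] yaw -0.4917616314435288
case rim [[0.499, -0.112], [0.424, -0.345], [0.564, -0.392], [0.637, -0.164]] [ 0.53101124 -0.25327369] len [np.float64(0.147), np.float64(0.245), np.float64(0.148), np.float64(0.239)]
knob (array([ 0.65821584, -0.30192806,  0.1839435 ]), array([-1.00362386,  1.25133109, -1.91025275, -0.70830828]))
lid edge corner L (array([ 0.67222404, -0.17520036,  0.328364  ]), array([ 22.14489007, -27.68910042,  45.4184679 ,  17.22205862]))
b [0.72495063 0.04449008 0.05      ]
st [ 0.38436061 -0.03160128  0.05      ]
```

```bash
python3 - <<'E'
import cv2,numpy as np
a=cv2.imread("pics/top0.png")[195:265,155:285]; a=cv2.resize(a,None,fx=6,fy=6,interpolation=cv2.INTER_CUBIC)
b=cv2.imread("pics/scene0.png")[205:305,350:480]; b=cv2.resize(b,None,fx=6,fy=6,interpolation=cv2.INTER_CUBIC)
f=lambda x:(255*(x/255.)**.5).astype(np.uint8)
cv2.imwrite("pics/za.png",f(a));cv2.imwrite("pics/zb.png",f(b))
E
```

```text
(no output)
```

View pics/za.png

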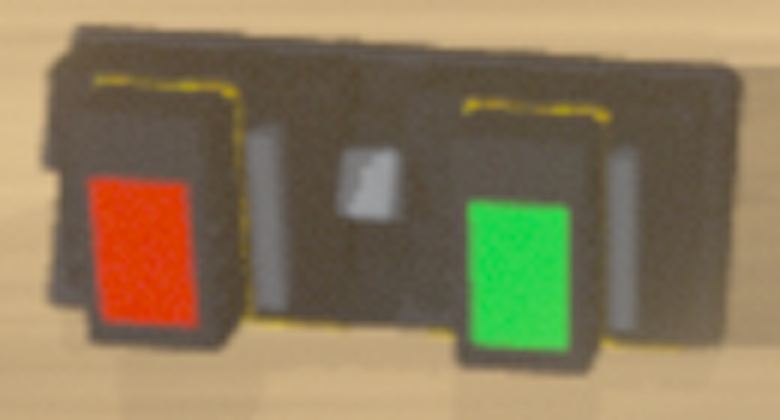

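View pics/zb.png

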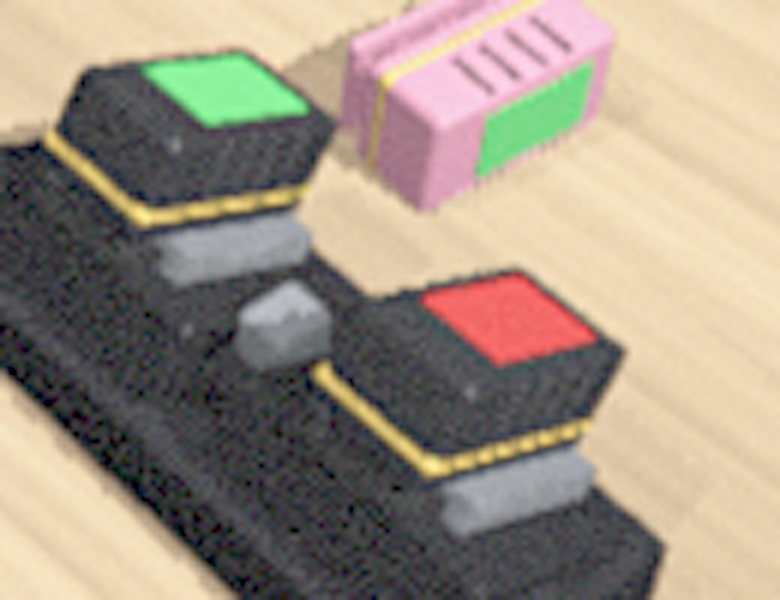

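Zooms: green lamp corners are about (468,202)–(572,350) in the top zoom and (143,68),(240,52),(310,110),(207,127) in the scene zoom. The pack is black in bay0 with a yellow band low on the block. I'll fit the charger pose to these.

```bash
cat > fit.py <<'E'
from h import *
from scipy.optimize import least_squares
S={n:dict(np.load(f"{n}0.npz")) for n in("scene","top")}
T=np.array([155,195]);Z=np.array([350,205])
# order ++, +-, --, -+ (signs of x,y)
A={('top','g'):[(468,202),(570,205),(572,350),(472,348)],('top','r'):[(88,178),(188,183),(198,325),(102,328)],
('scene','g'):[(207,127),(143,68),(240,52),(310,110)],('scene','r'):[(500,365),(420,295),(523,275),(597,343)]}
B=[('top','g',-1,1,(460,365)),('top','r',-1,1,(92,343)),('scene','g',-1,1,(335,125)),('scene','g',1,-1,(88,70)),('scene','r',-1,1,(625,350))]
def full(n,uv): return np.array(uv)/6+(T if n=='top' else Z)-.42
def Rt(p): return (R.from_euler('z',p[2])*R.from_euler('y',-.45)).as_matrix()
def bay(p,c): y=-.06 if c=='g' else .06; return np.array([p[0]-np.sin(p[2])*y,p[1]+np.cos(p[2])*y,p[3]])
def f(p):
    e=[];w,a,b=p[4:7]; o=p[7:10]
    for (n,c),q in A.items():
        for (sx,sy),uv in zip([(b,1),(b,-1),(a,-1),(a,1)],q):
            X=bay(p,c)+Rt(p)@[sx,sy*w/2,.05]; X=X+(o if n=='scene' else 0)
            e+=list(px(S[n],X)[0]-full(n,uv))
    for n,c,sx,sy,uv in B:
        X=bay(p,c)+Rt(p)@[sx*.042,sy*.023,.05]; X=X+(o if n=='scene' else 0); e+=list(.7*(px(S[n],X)[0]-full(n,uv)))
    return np.array(e+list(o*300))
r=least_squares(f,[.44,.25,-.05,.04,.03,-.03,.01,0,0,0],loss='soft_l1'); p=r.x
if __name__=="__main__":
    print(p.round(4),r.cost); print(f(p).round(1))
    g=bay(p,'g'); M=Rt(p); print("bay0",g.round(4)); 
    o=robot.get_obs(); Rt0=R.from_euler('xyz',o["ee_rot"]).as_matrix()
    G=M@np.diag([1,-1,-1.]); print("tool rpy target",R.from_matrix(G).as_euler('xyz'))
    for z in(.03,.12): 
        t=g+M@[0,0,z]; print(z,t.round(4),"shift tool",(Rt0.T@(t-o["tool_pos"])).round(4))
    print("rotvec deg",R.from_matrix(Rt0.T@G).as_rotvec(degrees=True))
E
python3 fit.py
```

```text
[ 5.160e-01  2.159e-01 -6.590e-02  5.570e-02  3.160e-02 -3.450e-02
  1.720e-02  5.000e-04 -1.400e-03 -7.000e-04] 5.324680962928985
[ 0.2 -0.2 -0.1  0.3 -0.1  0.2  0.3 -0.5  0.1  0.   0.2  0.2  0.5  0.7
  0.2 -0.7  0.2 -0.2 -0.7  0.1  0.3  0.8  0.1  0.2  0.2 -0.1 -0.1  0.5
 -0.6  0.1  0.5 -0.6 -0.9 -0.1 -1.  -0.   0.7 -0.4 -2.  -1.   0.9  0.1
  0.1 -0.4 -0.2]
bay0 [0.512  0.1561 0.0557]
tool rpy target [ 3.14159265 -0.45       -0.06591595]
0.03 [0.499  0.1569 0.0827] shift tool [ 0.5173 -0.4718  0.1337]
0.12 [0.4599 0.1595 0.1637] shift tool [ 0.4833 -0.4913  0.0527]
rotvec deg [-6.70317494 25.19603033 29.32758849]
```

Call:
servo_tool(
  commands=[0.12,-0.12,0,0,0,0,0.07,0.24,-0.245,0,0,0,0,0.07,0.36,-0.365,0.02,-3.35,12.6,14.7,0.07,0.483,-0.491,0.05,-6.7,25.2,29.3,0.07,0.483,-0.491,0.05,-6.7,25.2,29.3,0.07,0.483,-0.491,0.05,-6.7,25.2,29.3,0.07,0.483,-0.491,0.05,-6.7,25.2,29.3,0.07,0.483,-0.491,0.05,-6.7,25.2,29.3,0.07,0.483,-0.491,0.05,-6.7,25.2,29.3,0.07,0.483,-0.491,0.05,-6.7,25.2,29.3,0.07],
)

```text
time: 2.15
tool_pos: [0.4381, 0.0954, 0.1739]
ee_rot: [-3.141, -0.453, -0.064]
wrist_force: [1.4, -1.3, -0.5]
width: 0.0699
finger_force: 0.0
```

Call:
servo_tool(
  commands=[0,0,0,0,0,0,0.07,0,0,0,0,0,0,0.07,0,0,0,0,0,0,0.07],
)

```text
time: 2.52
tool_pos: [0.438, 0.0909, 0.1732]
ee_rot: [3.141, -0.451, -0.07]
wrist_force: [-0.3, -0.7, 0.6]
width: 0.0698
finger_force: 0.0
```

```bash
cat > w.py <<'E'
from fit import *
o=robot.get_obs(); s=snapshot("wrist")
Rw=R.from_euler('xyz',o["ee_rot"]).as_matrix(); E=np.eye(4);E[:3,:3]=Rw;E[:3,3]=o["tool_pos"]
s2=dict(s); s2["extrinsics"]=E@s["hand_eye"]
im=s["img"].copy(); M=Rt(p)
for c,col in(('g',(0,255,0)),('r',(0,0,255))):
    for zz in (.05,.012):
        q=px(s2,[bay(p,c)+M@[a*.042,b*.023,zz] for a,b in((1,1),(1,-1),(-1,-1),(-1,1))])
        cv2.polylines(im,[np.round(q).astype(np.int32)],True,(255,255,0),1)
    q=px(s2,[bay(p,c)+M@[a,b*p[4]/2,.05] for a,b in((p[6],1),(p[6],-1),(p[5],-1),(p[5],1))])
    cv2.polylines(im,[np.round(q).astype(np.int32)],True,(255,0,255),1)
    print(c,q.round(1).tolist())
    b,g,r=[s["img"][...,i].astype(int) for i in range(3)]
    m=(r>150)&(g<100)&(b<80) if c=='r' else (g>120)&(r<100)&(b<120)
    k,l,st,ce=cv2.connectedComponentsWithStats(m.astype(np.uint8))
    for i in range(1,k):
        if st[i,4]>200: print(ce[i],st[i]); ys,xs=np.nonzero(l==i); print(cv2.boxPoints(cv2.minAreaRect(np.c_[xs,ys].astype(np.float32))).tolist())
cv2.imwrite("pics/w1.png",im)
g=bay(p,'g')
for z in(.03,.08): print(z,(Rw.T@(g+M@[0,0,z]-o["tool_pos"])).round(4))
E
python3 w.py
```

```text
g [[216.0, 171.4], [254.6, 171.2], [257.8, 231.0], [220.9, 231.2]]
[236.03892944 197.67250608] [ 217  170   39   59 2055]
[[216.52488708496094, 170.02264404296875], [253.15611267089844, 168.27828979492188], [255.95701599121094, 227.0972900390625], [219.32579040527344, 228.84164428710938]]
r [[69.4, 171.9], [108.0, 171.8], [117.7, 231.6], [80.9, 231.7]]
[ 92.53273245 198.28842505] [  70  170   46   58 2108]
[[69.3837890625, 170.09730529785156], [105.32972717285156, 164.42161560058594], [115.20539855957031, 226.9675750732422], [79.25946044921875, 232.6432647705078]]
0.03 [ 0.0112 -0.0701  0.106 ]
0.08 [ 0.0112 -0.07    0.056 ]
```

View pics/w1.png

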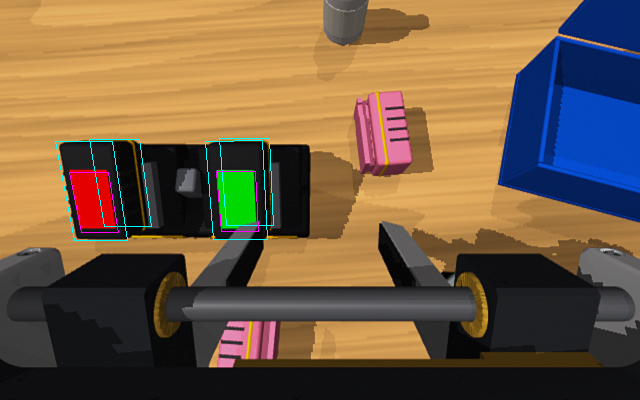

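The overlay matches the wrist view to about 1–2 px: green lamp at (236,198), predicted at (237,201). Moving over the pack.

Call:
servo_tool(
  commands=[0.012,-0.04,0.01,0,0,0,0.07,0.012,-0.0705,0.03,0,0,0,0.07,0.012,-0.0705,0.03,0,0,0,0.07,0.012,-0.0705,0.05,0,0,0,0.07,0.012,-0.0705,0.08,0,0,0,0.07,0.012,-0.0705,0.095,0,0,0,0.07,0.012,-0.0705,0.105,0,0,0,0.07,0.012,-0.0705,0.105,0,0,0,0.07,0.012,-0.0705,0.105,0,0,0,0.07,0.012,-0.0705,0.105,0,0,0,0.07],
)

```text
time: 3.82
tool_pos: [0.4992, 0.1599, 0.0847]
ee_rot: [-3.141, -0.452, -0.065]
wrist_force: [0.8, -0.2, -0.3]
width: 0.07
finger_force: 0.0
```

```bash
sed -i 's/w1.png/w2.png/' w.py; python3 w.py; python3 -c "
from h import *
print(robot.get_obs())"
```

```text
g [[295.9, 226.7], [358.7, 226.7], [356.0, 317.5], [297.6, 317.5]]
[326.44737581 254.66348583] [ 297  224   61   62 3563]
[[297.0, 224.0], [357.0, 224.0], [357.0, 285.0], [297.0, 285.0]]
r [[58.0, 226.6], [120.6, 226.6], [134.6, 317.3], [76.4, 317.3]]
[ 87.83205763 241.72850068] [  58  223   64   51 2221]
[[57.42308044433594, 223.1154022216797], [114.92308044433594, 211.6154022216797], [124.92308044433594, 261.61541748046875], [67.42308044433594, 273.11541748046875]]
0.03 [-0.0009  0.003   0.0017]
0.08 [-0.0008  0.003  -0.0483]
{'time': 3.875, 'joint_positions': array([ 0.30380379, -0.18225276,  1.96605407, -0.19514097,  0.94209229,
        2.0214218 ]), 'qvel': array([ 6.33830635e-04,  1.57660475e-03,  4.64907450e-03, -4.34611026e-04,
       -9.22516792e-05, -7.61450043e-04]), 'joint_torque': array([-5.46795758e-02, -2.17664498e+01, -2.95649153e+01, -6.34440165e-01,
       -1.66008320e+00,  6.47104360e-03]), 'tool_pos': array([0.49909586, 0.1599667 , 0.08446877]), 'ee_rot': array([-3.14100988, -0.45141492, -0.06526479]), 'wrist_force': array([ 0.16509625, -0.14067418,  0.3252366 ]), 'wrist_torque': array([ 0.04856382,  0.23622409, -0.02685014]), 'finger_force': 0.0, 'width': 0.07009264169770597}
```

View pics/w2.png

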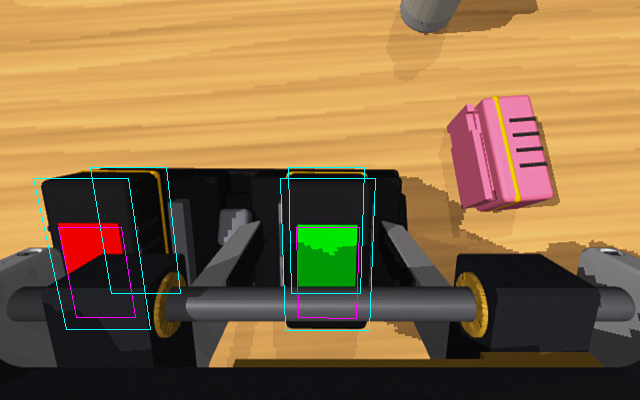

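Call:
servo_tool(
  commands=[0,0.003,0.001,0,0,0,0.07,0,0.003,0.001,0,0,0,0.06,0,0.003,0.001,0,0,0,0.052,0,0.003,0.001,0,0,0,0.05,0,0.003,0.001,0,0,0,0.049],
)

```text
time: 4.5
tool_pos: [0.4991, 0.1567, 0.0827]
ee_rot: [-3.142, -0.45, -0.065]
wrist_force: [-0.3, -0.9, -0.2]
width: 0.0491
finger_force: 0.0
```

Call:
servo_tool(
  commands=[0,0,0,0,0,0,0.0475,0,0,0,0,0,0,0.0465,0,0,0,0,0,0,0.0455,0,0,0,0,0,0,0.044],
)

```text
time: 5.0
tool_pos: [0.4991, 0.1567, 0.0827]
ee_rot: [-3.141, -0.45, -0.066]
wrist_force: [-0.1, 0.5, -0.5]
width: 0.0462
finger_force: 30.0
```

Call:
servo_tool(
  commands=[0.0007,0,0,0,0,0,0.042,0.0014,0,0,0,0,0,0.042,0.002,0,0,0,0,0,0.042],
)

```text
time: 5.38
tool_pos: [0.5, 0.1565, 0.0831]
ee_rot: [3.141, -0.448, -0.065]
wrist_force: [-4.7, 1.3, 2.7]
width: 0.0459
finger_force: 30.0
```

```bash
cat > o.py <<'E'
from h import *
o=robot.get_obs(); Rw=R.from_euler('xyz',o["ee_rot"]).as_matrix()
print(o["time"],o["tool_pos"].round(4),o["ee_rot"].round(3),"Ftool",(Rw.T@o["wrist_force"]).round(1),"Ttool",(Rw.T@o["wrist_torque"]).round(2),o["width"],o["finger_force"])
E
python3 o.py
```

```text
5.375 [0.5    0.1565 0.0831] [ 3.141 -0.448 -0.065] Ftool [-3.1 -0.9 -4.5] Ttool [-0.01 -0.77  0.02] 0.04589231722030814 29.985059201717377
```

Call:
servo_tool(
  commands=[0.001,0,-0.0003,0,0,0,0.042,0.002,0,-0.0006,0,0,0,0.042],
)

```text
time: 5.62
tool_pos: [0.5014, 0.1563, 0.0839]
ee_rot: [3.141, -0.447, -0.066]
wrist_force: [-5.2, 1.2, -0.0]
width: 0.0458
finger_force: 30.0
```

```bash
python3 o.py
```

```text
5.625 [0.5014 0.1563 0.0839] [ 3.141 -0.447 -0.066] Ftool [-4.8 -0.9 -2.2] Ttool [ 0.22 -0.93  0.08] 0.045760426984681364 29.98560458421707
```

Call:
servo_tool(
  commands=[0.001,0,0,0,0,0,0.042,0.002,0,-0.0002,0,0,0,0.042,0.003,0,-0.0004,0,0,0,0.042],
)

```text
time: 6.0
tool_pos: [0.502, 0.1563, 0.0844]
ee_rot: [3.141, -0.443, -0.066]
wrist_force: [-10.9, 2.4, 1.7]
width: 0.046
finger_force: 30.0
```

```bash
python3 o.py
```

```text
6.0 [0.502  0.1563 0.0844] [ 3.141 -0.443 -0.066] Ftool [-9.2 -1.6 -6.2] Ttool [ 0.29 -1.89  0.07] 0.04600793299958561 29.988725781440735
```

Call:
servo_tool(
  commands=[0.0007,0,-0.0008,0,0,0,0.042,0.0015,0,-0.0012,0,0,0,0.042],
)

```text
time: 6.25
tool_pos: [0.5022, 0.1562, 0.0846]
ee_rot: [3.141, -0.441, -0.066]
wrist_force: [-6.2, 3.4, -4.6]
width: 0.0459
finger_force: 30.0
```

```bash
python3 o.py
```

```text
6.25 [0.5022 0.1562 0.0846] [ 3.141 -0.441 -0.066] Ftool [-7.8 -3.   1.4] Ttool [ 0.48 -1.76 -0.  ] 0.04591634625959585 29.98597115278244
```

Call:
servo_tool(
  commands=[0.0008,-0.0003,-0.0001,0,0,0,0.042,0.0016,-0.0006,-0.0003,0,0,0,0.042,0.0024,-0.0006,-0.0005,0,0,0,0.042],
)

```text
time: 6.62
tool_pos: [0.5026, 0.1563, 0.0848]
ee_rot: [3.14, -0.436, -0.066]
wrist_force: [-11.5, 2.3, -2.5]
width: 0.0458
finger_force: 30.0
```

```bash
python3 o.py
```

```text
6.625 [0.5026 0.1563 0.0848] [ 3.14  -0.436 -0.066] Ftool [-11.6  -1.6  -2.7] Ttool [ 0.36 -2.49  0.07] 0.045751333212024896 29.988039135932922
```

Call:
servo_tool(
  commands=[0.0008,0,-0.0003,0,0,0,0.042,0.0016,-0.0003,-0.0006,0,0,0,0.042,0.0022,-0.0003,-0.0009,0,0,0,0.042],
)

```text
time: 7.0
tool_pos: [0.5029, 0.1564, 0.0852]
ee_rot: [3.139, -0.433, -0.066]
wrist_force: [-12.4, 1.4, -4.1]
width: 0.0457
finger_force: 30.0
```

```bash
python3 o.py
```

```text
7.0 [0.5029 0.1564 0.0852] [ 3.139 -0.433 -0.066] Ftool [-13.   -0.5  -1.5] Ttool [ 0.31 -2.8   0.07] 0.045721314497918795 29.985688626766205
```

Call:
servo_tool(
  commands=[0.0008,0,-0.0003,0,0,0,0.042,0.0016,0,-0.0006,0,0,0,0.042,0.0024,0,-0.0009,0,0,0,0.042],
)

```text
time: 7.38
tool_pos: [0.5032, 0.1562, 0.0854]
ee_rot: [3.139, -0.429, -0.066]
wrist_force: [-14.2, 2.7, -6.3]
width: 0.0457
finger_force: 30.0
```

```bash
python3 o.py
```

```text
7.375 [0.5032 0.1562 0.0854] [ 3.139 -0.429 -0.066] Ftool [-15.6  -1.7  -0.3] Ttool [ 0.53 -3.19  0.05] 0.04572256954161617 29.983884394168854
```

Call:
servo_tool(
  commands=[0,0,0,0,0.5,0,0.042,0,0,0,0,1.0,0,0.042,0.0005,0,-0.0002,0,1.2,0,0.042],
)

```text
time: 7.75
tool_pos: [0.507, 0.156, 0.0883]
ee_rot: [3.139, -0.459, -0.065]
wrist_force: [1.1, 0.4, -12.1]
width: 0.0461
finger_force: 30.0
```

```bash
python3 o.py
```

```text
7.75 [0.507  0.156  0.0883] [ 3.139 -0.459 -0.065] Ftool [-4.5 -0.5 11.3] Ttool [ 0.3  -1.14  0.1 ] 0.04606341978975276 29.991616308689117
```

Call:
servo_tool(
  commands=[0,0,0.001,0,-0.4,0,0.042,0,0,0.002,0,-0.6,0,0.042,0,0,0.0023,0,-0.7,0,0.042],
)

```text
time: 8.12
tool_pos: [0.5134, 0.1561, 0.0914]
ee_rot: [3.14, -0.46, -0.065]
wrist_force: [7.2, -1.1, -14.4]
width: 0.0454
finger_force: 30.0
```

```bash
python3 o.py
```

```text
8.125 [0.5134 0.1561 0.0914] [ 3.14  -0.46  -0.065] Ftool [ 0.2  0.6 16.1] Ttool [-0.12 -0.17  0.01] 0.04535704007041817 29.987289011478424
```

Call:
servo_tool(
  commands=[0.0,0,0.0015,0,0,0,0.042,0.0,0,0.0025,0,0,0,0.042,0.001,0,0.0025,0,-0.2,0,0.042],
)

```text
time: 8.5
tool_pos: [0.5165, 0.1564, 0.0927]
ee_rot: [-3.141, -0.461, -0.066]
wrist_force: [3.0, -4.5, -1.6]
width: 0.0458
finger_force: 30.0
```

```bash
python3 o.py
```

```text
8.5 [0.5165 0.1564 0.0927] [-3.141 -0.461 -0.066] Ftool [2.3 4.3 2.9] Ttool [-0.69  0.27 -0.03] 0.04580802954411826 29.992207288742065
```

Call:
servo_tool(
  commands=[0.003,0.0003,0.0003,0,-0.3,0,0.042,0.006,0.0004,0.0006,0,-0.5,0,0.042,0.009,0.0004,0.0006,0,-0.5,0,0.042,0.012,0.0004,0.0006,0,-0.5,0,0.042],
)

```text
time: 9.0
tool_pos: [0.5249, 0.1564, 0.0952]
ee_rot: [-3.14, -0.445, -0.066]
wrist_force: [-5.5, 1.2, 2.8]
width: 0.0461
finger_force: 30.0
```

```bash
python3 o.py
```

```text
9.0 [0.5249 0.1564 0.0952] [-3.14  -0.445 -0.066] Ftool [-3.9 -0.8 -4.9] Ttool [-0.05 -0.88  0.06] 0.04608494325138797 29.997202455997467
```

Call:
servo_tool(
  commands=[0.003,0,-0.0006,0,0,0,0.042,0.006,0,-0.001,0,0,0,0.042,0.009,0,-0.001,0,0,0,0.042,0.012,0,-0.001,0,0,0,0.042,0.015,0,-0.001,0,0,0,0.042],
)

```text
time: 9.62
tool_pos: [0.5387, 0.1545, 0.102]
ee_rot: [3.142, -0.446, -0.066]
wrist_force: [-0.3, -0.4, -3.0]
width: 0.0461
finger_force: 30.0
```

```bash
python3 o.py
```

```text
9.625 [0.5387 0.1545 0.102 ] [ 3.142 -0.446 -0.066] Ftool [-1.5  0.4  2.6] Ttool [ 0.08 -0.44 -0.  ] 0.04613651035674528 29.992886781692505
```

Call:
servo_tool(
  commands=[0.004,0,0,0,0,0,0.042,0.008,0,0,0,0,0,0.042,0.012,0,0,0,0,0,0.042,0.016,0,0,0,0,0,0.042,0.02,0,-0.0002,0,0,0,0.042,0.025,0,-0.0005,0,0,0,0.042,0.03,0,-0.001,0,0,0,0.042],
)

```text
time: 10.5
tool_pos: [0.5654, 0.1528, 0.1162]
ee_rot: [-3.142, -0.447, -0.065]
wrist_force: [0.5, -0.3, -1.6]
width: 0.0457
finger_force: 30.0
```

```bash
python3 o.py
```

```text
10.5 [0.5654 0.1528 0.1162] [-3.142 -0.447 -0.065] Ftool [-0.2  0.3  1.7] Ttool [-0.   -0.47 -0.  ] 0.045669500813379255 29.992920756340027
```

```bash
cat > t.py <<'E'
import sys
from h import *
# args: case x,y, world z, pitch, [yaw offset] -> shift and rotvec in tool frame
a=list(map(float,sys.argv[1:]))
cy=-.31; c=np.array([.531,-.2533,0]); Q=R.from_euler('z',cy).as_matrix()
t=c+Q@[a[0],a[1],a[2]]
G=R.from_euler('xyz',[np.pi,a[3],cy+(a[4] if len(a)>4 else 0)]).as_matrix()
o=robot.get_obs(); Rw=R.from_euler('xyz',o["ee_rot"]).as_matrix()
print(t.round(4),"shift",(Rw.T@(t-o["tool_pos"])).round(4),"rot",R.from_matrix(Rw.T@G).as_rotvec(degrees=True).round(2))
E
python3 t.py 0 .045 .2 0; python3 -c "
from h import *
o=robot.get_obs();Rw=R.from_euler('xyz',o['ee_rot']).as_matrix()
print(Rw.T@np.array([.01,0,.084]))"
```

```text
[ 0.5447 -0.2104  0.2   ] shift [ 0.039   0.3638 -0.0743] rot [ -3.13 -25.46  13.78]
[ 0.04528055 -0.000658   -0.07145095]
```

Call:
servo_tool(
  commands=[0.015,0,-0.02,0,0,0,0.042,0.03,0,-0.045,0,0,0,0.042,0.045,0,-0.071,0,0,0,0.042,0.045,0.05,-0.071,0,-4,2,0.042,0.044,0.1,-0.072,-0.6,-9,4.5,0.042,0.043,0.15,-0.072,-1.2,-14,7,0.042,0.042,0.2,-0.073,-2,-19,10,0.042,0.041,0.25,-0.073,-2.7,-23,12.5,0.042,0.04,0.3,-0.074,-3.1,-25.5,13.8,0.042,0.039,0.34,-0.074,-3.1,-25.5,13.8,0.042],
)

```text
time: 11.75
tool_pos: [0.547, -0.1895, 0.1994]
ee_rot: [3.141, -0.0, -0.311]
wrist_force: [-0.1, 0.5, -4.1]
width: 0.0457
finger_force: 30.0
```

Call:
servo_tool(
  commands=[0,0,0,0,0,0,0.042,0,0,0,0,0,0,0.042,0,0,0,0,0,0,0.042],
)

```text
time: 12.12
tool_pos: [0.5464, -0.1856, 0.1998]
ee_rot: [-3.141, 0.0, -0.309]
wrist_force: [0.3, -0.1, -2.8]
width: 0.0457
finger_force: 30.0
```

```bash
python3 o.py; python3 t.py 0 .045 .06 0; python3 - <<'E'
from h import *
s=snapshot("scene"); cv2.imwrite("pics/s1.png",s["img"][20:320,120:520])
E
```

```text
12.125 [ 0.5464 -0.1856  0.1998] [-3.141  0.    -0.309] Ftool [ 0.3 -0.   2.8] Ttool [ 0.07 -0.   -0.04] 0.045735326857177745 29.992836713790894
[ 0.5447 -0.2104  0.06  ] shift [0.0059 0.0243 0.1398] rot [-0.04  0.01  0.08]
```

View pics/s1.png

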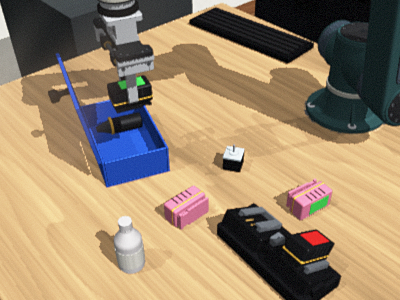

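The scene view shows the pack held level above the case at (130,92), with red still docked. Descending.

Call:
servo_tool(
  commands=[0.006,0.024,0,0,0,0,0.042,0.006,0.024,0.03,0,0,0,0.042,0.006,0.024,0.06,0,0,0,0.042,0.006,0.024,0.09,0,0,0,0.042,0.006,0.024,0.115,0,0,0,0.042,0.006,0.024,0.135,0,0,0,0.042,0.006,0.024,0.147,0,0,0,0.042,0.006,0.024,0.151,0,0,0,0.042,0.006,0.024,0.153,0,0,0,0.042,0.006,0.024,0.155,0,0,0,0.042],
)

```text
time: 13.42
tool_pos: [0.5451, -0.2115, 0.0456]
ee_rot: [-3.141, -0.001, -0.31]
wrist_force: [-0.4, -0.4, -1.6]
width: 0.0456
finger_force: 30.0
```

```bash
python3 o.py
```

```text
13.425 [ 0.5451 -0.2115  0.0456] [-3.141e+00 -1.000e-03 -3.100e-01] Ftool [-0.2  0.5  1.6] Ttool [ 0.03 -0.03 -0.02] 0.045579137630071286 29.99274104833603
```

Call:
servo_tool(
  commands=[0,0,0.002,0,0,0,0.042,0,0,0.004,0,0,0,0.042,0,0,0.006,0,0,0,0.042,0,0,0.007,0,0,0,0.042],
)

```text
time: 13.92
tool_pos: [0.5443, -0.2112, 0.0374]
ee_rot: [-3.141, 0.001, -0.31]
wrist_force: [0.1, 0.5, -3.1]
width: 0.0456
finger_force: 30.0
```

Call:
servo_tool(
  commands=[0,0,0.001,0,0,0,0.042,0,0,0.002,0,0,0,0.042],
)

```text
time: 14.18
tool_pos: [0.5444, -0.2113, 0.0356]
ee_rot: [-3.141, 0.001, -0.31]
wrist_force: [0.9, -0.5, -3.3]
width: 0.0461
finger_force: 30.0
```

Call:
servo_tool(
  commands=[0,0,0.001,0,0,0,0.042,0,0,0.002,0,0,0,0.042],
)

```text
time: 14.42
tool_pos: [0.5444, -0.2113, 0.0352]
ee_rot: [-3.141, 0.001, -0.31]
wrist_force: [-5.4, 2.6, 8.2]
width: 0.0461
finger_force: 30.0
```

Call:
servo_tool(
  commands=[0,0,0.001,0,0,0,0.042,0,0,0.0015,0,0,0,0.042],
)

```text
time: 14.68
tool_pos: [0.5444, -0.2113, 0.0351]
ee_rot: [-3.141, 0.0, -0.31]
wrist_force: [-6.7, 3.3, 12.5]
width: 0.0458
finger_force: 30.0
```

Call:
servo_tool(
  commands=[0,0,-0.0015,0,0,0,0.042,0,0,-0.002,0,0,0,0.05,0,0,-0.002,0,0,0,0.06,0,0,-0.002,0,0,0,0.068,0,0,-0.002,0,0,0,0.068,0,0,-0.03,0,0,0,0.068,0,0,-0.08,0,0,0,0.068,0,0,-0.14,0,0,0,0.068,0,0,-0.19,0,0,0,0.068,0,0,-0.19,0,0,0,0.068],
)

```text
time: 15.92
tool_pos: [0.5469, -0.2125, 0.2285]
ee_rot: [3.14, -0.011, -0.31]
wrist_force: [-0.8, -0.4, -0.4]
width: 0.0681
finger_force: 0.0
```

```bash
python3 o.py; python3 - <<'E'
from h import *
s=snapshot("top"); cv2.imwrite("pics/t2.png",cv2.resize(s["img"][90:350,120:600],(800,433)))
from scipy.optimize import least_squares
E
```

```text
15.925 [ 0.5469 -0.2125  0.2285] [ 3.14  -0.011 -0.31 ] Ftool [-0.6  0.6  0.4] Ttool [ 0.03 -0.07  0.04] 0.0680867174542129 0.0
```

View pics/t2.png

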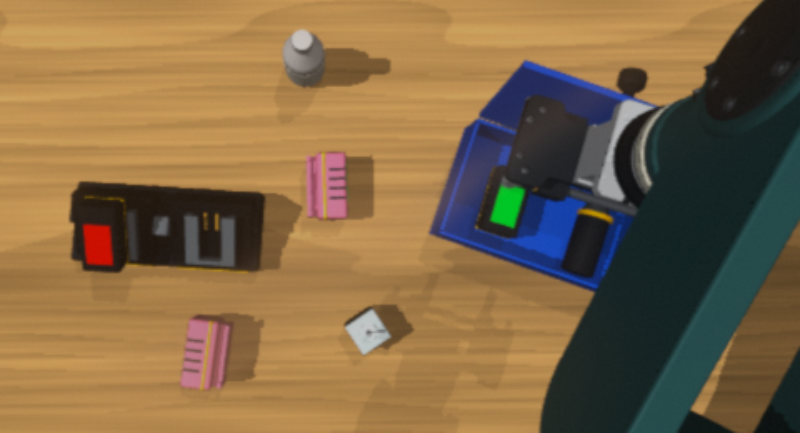

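The top view shows the green pack flat in the case's empty side at (507,205), red still docked, and the lid standing unchanged with its knob at (632,78). Now moving behind the lid, fingers closed.

Call:
servo_tool(
  commands=[0,0,-0.03,0,0,0,0.0,0,-0.01,-0.06,0,0,0,0.0,0.03,-0.02,-0.07,0,0,0,0.0,0.06,-0.02,-0.07,0,0,0,0.0,0.09,-0.02,-0.07,0,0,0,0.0,0.12,-0.02,-0.07,0,0,0,0.0,0.135,-0.02,-0.07,0,0,0,0.0,0.135,-0.02,-0.07,0,0,0,0.0,0.135,-0.02,-0.07,0,0,0,0.0],
)

```text
time: 17.1
tool_pos: [0.6786, -0.2334, 0.2904]
ee_rot: [-3.141, 0.004, -0.31]
wrist_force: [-0.2, 0.5, 1.1]
width: 0.0001
finger_force: 0.0
```

```bash
python3 o.py; for a in ".135 .065 .205" ".115 .065 .205" ".071 .065 .206"; do python3 t.py $a 0; done
```

```text
17.1 [ 0.6786 -0.2334  0.2904] [-3.141  0.004 -0.31 ] Ftool [-0.4 -0.4 -1.1] Ttool [ 0.08 -0.03  0.  ] 6.178539468331995e-05 0.0
[ 0.6794 -0.2326  0.205 ] shift [ 0.0008 -0.0009  0.0854] rot [-0.04  0.21 -0.02]
[ 0.6603 -0.2265  0.205 ] shift [-0.0192 -0.0009  0.0855] rot [-0.04  0.21 -0.02]
[ 0.6184 -0.2131  0.206 ] shift [-0.0632 -0.0009  0.0847] rot [-0.04  0.21 -0.02]
```

Call:
servo_tool(
  commands=[0.001,0,0.03,0,0,0,0,0.001,0,0.06,0,0,0,0,0.001,0,0.085,0,0,0,0,0.001,0,0.085,0,0,0,0,0.001,0,0.085,0,0,0,0,-0.009,0,0.085,0,0,0,0,-0.019,0,0.085,0,0,0,0,-0.029,0,0.085,0,0,0,0],
)

```text
time: 18.1
tool_pos: [0.6518, -0.2247, 0.2089]
ee_rot: [-3.141, -0.004, -0.31]
wrist_force: [1.8, 0.3, 1.5]
width: 0.0003
finger_force: 1.2
```

```bash
python3 o.py;  python3 t.py .071 .065 .206 0
```

```text
18.1 [ 0.6518 -0.2247  0.2089] [-3.141 -0.004 -0.31 ] Ftool [ 1.6 -0.8 -1.5] Ttool [ 0.11  0.33 -0.  ] 0.000262544575011083 1.1614449897024315
[ 0.6184 -0.2131  0.206 ] shift [-0.0353 -0.001   0.0028] rot [-0.02 -0.21 -0.01]
```

Call:
servo_tool(
  commands=[-0.012,0,0,0,0,0,0,-0.024,0,0,0,0,0,0,-0.035,0,0,0,0,0,0,-0.048,0,0.002,0,0,0,0,-0.06,0,0.004,0,0,0,0,-0.072,0,0.009,0,0,0,0,-0.083,0,0.014,0,0,0,0,-0.093,0,0.021,0,0,0,0,-0.103,0,0.028,0,0,0,0],
)

```text
time: 19.23
tool_pos: [0.5525, -0.193, 0.1787]
ee_rot: [-3.141, 0.001, -0.31]
wrist_force: [1.2, -0.5, -0.7]
width: 0.0002
finger_force: 0.6
```

```bash
python3 o.py;  for a in "-.0147 .065 .1587" "-.033 .065 .126" "-.0396 .065 .102" "-.041 .065 .0885" ; do python3 t.py $a 0; done
```

```text
19.225 [ 0.5525 -0.193   0.1787] [-3.141e+00  1.000e-03 -3.100e-01] Ftool [1.3 0.1 0.7] Ttool [0.1  0.28 0.01] 0.0002077087148393905 0.6342398101332947
[ 0.5368 -0.1869  0.1587] shift [-0.0168 -0.001   0.0201] rot [-0.03  0.06 -0.02]
[ 0.5194 -0.1813  0.126 ] shift [-0.0351 -0.0009  0.0528] rot [-0.03  0.06 -0.02]
[ 0.5131 -0.1793  0.102 ] shift [-0.0416 -0.0009  0.0768] rot [-0.03  0.06 -0.02]
[ 0.5118 -0.1789  0.0885] shift [-0.043  -0.0009  0.0903] rot [-0.03  0.06 -0.02]
```

Call:
servo_tool(
  commands=[-0.009,0,0.009,0,0,0,0,-0.017,0,0.019,0,0,0,0,-0.023,0,0.03,0,0,0,0,-0.029,0,0.041,0,0,0,0,-0.035,0,0.052,0,0,0,0,-0.038,0,0.06,0,0,0,0,-0.04,0,0.068,0,0,0,0,-0.041,0,0.075,0,0,0,0,-0.042,0,0.08,0,0,0,0,-0.042,0,0.084,0,0,0,0],
)

```text
time: 20.48
tool_pos: [0.5133, -0.1803, 0.0948]
ee_rot: [-3.141, 0.001, -0.31]
wrist_force: [-0.5, 0.1, 1.0]
width: 0.0005
finger_force: 0.4
```

Call:
servo_tool(
  commands=[0,0,0.002,0,0,0,0,0,0,0.004,0,0,0,0],
)

```text
time: 20.72
tool_pos: [0.5135, -0.1804, 0.0911]
ee_rot: [-3.141, 0.001, -0.31]
wrist_force: [-1.1, 0.1, 1.7]
width: 0.0
finger_force: 0.4
```

Call:
servo_tool(
  commands=[0,0,0.002,0,0,0,0,0,0,0.003,0,0,0,0],
)

```text
time: 20.98
tool_pos: [0.5135, -0.1804, 0.0897]
ee_rot: [-3.141, 0.0, -0.31]
wrist_force: [-4.4, 2.5, 9.5]
width: 0.0006
finger_force: 4.6
```

Call:
servo_tool(
  commands=[0,0,0.001,0,0,0,0,0,0,0.002,0,0,0,0],
)

```text
time: 21.22
tool_pos: [0.5136, -0.1805, 0.0896]
ee_rot: [-3.142, -0.001, -0.31]
wrist_force: [-6.5, 2.9, 15.9]
width: 0.0002
finger_force: 8.1
```

Firm stop at 0.0896, the predicted shut height. Retreating straight up, then back towards the base.

Call:
servo_tool(
  commands=[0,0,-0.006,0,0,0,0,0,0,-0.04,0,0,0,0,0,0,-0.09,0,0,0,0,-0.02,0,-0.14,0,0,0,0,-0.07,0,-0.15,0,0,0,0,-0.12,0,-0.15,0,0,0,0,-0.15,0.05,-0.15,0,0,0,0,-0.15,0.1,-0.15,0,0,0,0,-0.15,0.1,-0.15,0,0,0,0,-0.15,0.1,-0.15,0,0,0,0],
)

```text
time: 22.48
tool_pos: [0.3403, -0.2297, 0.236]
ee_rot: [-3.14, 0.001, -0.311]
wrist_force: [0.5, -0.3, -0.6]
width: 0.0004
finger_force: 0.0
```

```bash
python3 o.py; python3 - <<'E'
from h import *
s=snapshot("scene"); cv2.imwrite("pics/s3.png",cv2.resize(s["img"][60:350,140:480],(700,597)))
E
```

```text
22.475 [ 0.3403 -0.2297  0.236 ] [-3.14e+00  1.00e-03 -3.11e-01] Ftool [0.6 0.1 0.6] Ttool [ 0.05 -0.01  0.02] 0.0004074109031914374 0.0
```

View pics/s3.png

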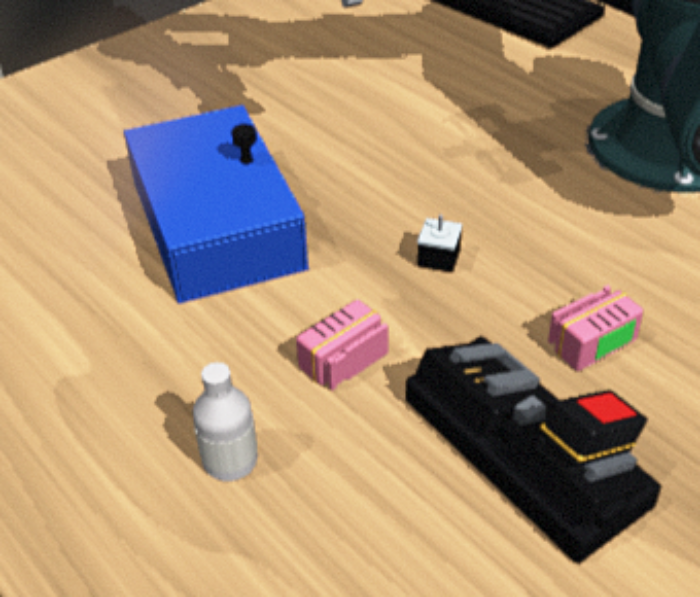

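The scene shows the lid flat shut (knob at (245,140)), red docked at (605,410), and the bottle and motor where they were.

```bash
python3 -c "
from bench import close_job
print(close_job())"
```

```text
the job is handed in; nothing more can be done
None
```

The green-lamp pack lies flat in the tool case with the lid shut, the red pack, motor and bottle were left where they were, and the job was handed in at about 22 s; no verdict came back.

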